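# Put the baking things away by kind

### The job

Baking is over: sort the five small things standing on the silicone mat into the places where their kind belongs - the red and the yellow spice jar upright in the empty bays of the wooden spice caddy, both copper biscuit cutters flat on the floor of the cream enamel tin, side by side, and the blue ramekin upright on the cork floor of the dark tray beside the stacked glass ramekins. Set each thing down and let go, rather than dropping it. Leave the green jar and the glass ramekins that are already put away where they stand.

Things in the scene. Friction and masses are not known exactly. Their poses are not given: they have to be found in the camera images.
- jar_red: red (paprika) spice jar filled with red powder, opaque, screw cap of the same colour: round, 44 mm diameter over the lower 62 mm, then a 38 mm cap, 84 mm tall in all. Origin at the centre of its underside, z up. Starts standing on the teal silicone mat (3 mm thick) that lies in front of the robot.
- jar_yellow: yellow (turmeric) spice jar filled with yellow powder, opaque, screw cap of the same colour: round, 44 mm diameter over the lower 62 mm, then a 38 mm cap, 84 mm tall in all. Origin at the centre of its underside, z up. Starts standing on the teal silicone mat (3 mm thick) that lies in front of the robot.
- cutter_round: round copper biscuit cutter: a ring open at both ends, 54 mm outside diameter, wall 2 mm, 40 mm tall, standing with its axis upright. Origin at the centre of its underside, z up. Starts standing on the teal silicone mat (3 mm thick) that lies in front of the robot.
- cutter_square: square copper biscuit cutter: an open square frame, 48 x 48 mm outside, wall 2 mm, 40 mm tall, its sides parallel to its own x and y. Origin at the centre of its underside, z up. Starts standing on the teal silicone mat (3 mm thick) that lies in front of the robot.
- ramekin: blue ribbed ceramic ramekin, open at the top: round, straight-sided, 60 mm outside diameter, wall 4 mm, 36 mm tall. Origin at the centre of its underside, z up. Starts standing on the teal silicone mat (3 mm thick) that lies in front of the robot.
- spice_caddy: wooden spice caddy, an open box 72 mm (x) by 204 mm (y) by 28 mm high with two cross walls (26 mm high) that make three bays in a row, each 60 x 60 mm inside, centred at y = -66, 0 and +66 mm of its own frame. Walls 6 mm, floor 3 mm thick. The bay at y = +66 mm already holds the green jar, the other two are empty. Fixed in place, does not move. Origin at the centre of its underside, z up, its long side along its own y. 
- cutter_tin: shallow cream enamel tin with a dark blue rim and a lug at each end, empty: 110 mm (x) by 180 mm (y) by 15 mm high, walls 4 mm, floor 3 mm thick, no cross walls. Fixed in place, does not move. Origin at the centre of its underside, z up, its long side along its own y. 
- ramekin_tray: dark wooden tray with a cork floor and steel end handles: 100 mm (x) by 190 mm (y) by 10 mm high, walls 6 mm, floor 3 mm thick. The two stacked glass ramekins stand in its +y half, centred at y = +48 mm of its own frame; the -y half is free. Fixed in place, does not move. Origin at the centre of its underside, z up, its long side along its own y. 
- jar_green: green (herb) spice jar filled with green herbs, opaque, screw cap of the same colour: round, 44 mm diameter over the lower 62 mm, then a 38 mm cap, 84 mm tall in all. Origin at the centre of its underside, z up. Already stands in the +y bay of the spice caddy; loose, to be left alone.
- glass_upper: clear glass ramekin, 60 mm diameter, 36 mm tall, standing on the rim of a like one below it (the stack is 72 mm tall) in the dark tray; both loose, to be left alone. Origin at the centre of the underside of the upper one, z up.
Mind the look-alikes: they are no part of the job. There is more than one size of the jar_red; the one meant has the size given above. Several things look just like the spice_caddy: the one meant starts farthest from the robot's base.

How it is judged:
By the outcome, as a careful person would: the job done as asked, in the order asked, and still so for the second after the job is handed in, with the robot touching nothing.
It also fails if it takes over 120 s, if anything falls off the work surface, if the arm or the gripper's body presses on something with over 40 N, if the wrist force passes 120 N, or if a joint passes its speed limit or range.

### The arm

A 6-joint arm with a two-finger parallel gripper is mounted at the origin on the work surface. World frame = base frame: x ahead of the robot, y to its left, z up, the work surface at z = 0. Lengths are in mm, angles in rad, forces in N, time in s.
With the tool pointing down it reaches from about 325 to 925 mm from the base axis. Payload 3.1 kg.
Tool frame: the origin (TCP) lies at the very end of the fingers, on their centre line; the grasp point (between the pads) lies 19 mm behind it; z points along the fingers, y is the direction in which the jaws open and shut (so a half turn about z gives the same grasp; the last joint's range is limited). The gripper opens to 85 mm and grips with 20 to 120 N. Pads are 22 mm wide; open, the fingers measure 114 mm over their backs; the gripper's body (76 mm by 85 mm) begins 54 mm behind the grasp point. The pads swing forward as they close: fully open they stand 13 mm farther back than shut.
Start: joints at [1.116, 0.217, 1.613, -0, 1.311, -0.112], TCP at [210.06, 588.654, 231.3] pointing down, gripper open.
Joint ranges: [-2.75, 2.75], [-0.78, 2.1], [0.31, 2.55], [-1.13, 4.27], [0.13, 2.63], [-2.58, 2.58]. Speed limits (rad/s): [2.79, 2.79, 3.14, 3.14, 3.14, 3.14].

### API

Orientations are given as a unit quaternion [w, x, y, z].
In Python, from cell import move_pose, move_straight, move_joints, gripper_to, hold, inverse_kinematics, grab_frame, calibration, Unreachable, finish_job, get_t, get_joint_positions, get_dq, get_joint_torque, get_ee_pos, get_eef_rot, get_ft_force, get_moment, get_grip_width gives the robot as it stands. The module is installed in compiled form; this text tells all that it offers. Calls block until the motion is done:
- move_pose(position, orientation): joint-space move of the TCP to a pose.
- move_straight(position, max_speed=150, frame=None): straight line of the TCP; frame=None keeps the orientation; max_speed is the mean speed in mm/s.
- move_joints(angles): joint-space move.
- gripper_to(opening): finger opening in mm; the grip force is fixed at half the most; returns when the fingers have stopped.
- hold(seconds).
- inverse_kinematics(position, orientation): joint angles nearest the present ones, or None.
- grab_frame(name): name is "scene" or "side" or "wrist"; returns (picture, depth): 480x640x3 uint8, blue, green, red; 480x640 float32, mm along the optical axis (not along the pixel's ray), 0 where there is no reading.
- calibration(name): a dict with "fx", "fy", "cx", "cy" (pixels), "R" (3x3) and "t" (3): a world point X has camera coordinates R X + t. Camera axes: x right, y down, z forward; pixel columns grow to the right and rows downward; lengths in mm; the calibration is good to about 2 mm. The wrist camera is an equidistant fisheye: a pixel r from the principal point sees the ray r / f radians off the axis. A picture is of the moment at which its call begins: read the wrist's pose just before it. calibration takes no time and is no camera call; for the wrist camera it gives the pose at the moment of the call.
A pose or a line that the arm cannot do raises Unreachable and nothing moves.
- finish_job(): hands the job in, once; it reports no verdict.
Readings, each from a call of its own:
- get_t(): time.
- get_joint_positions(): joint angles.
- get_dq(): joint speeds.
- get_joint_torque(): joint torques, N m.
- get_ee_pos(): TCP position.
- get_eef_rot(): TCP orientation.
- get_ft_force(): force on the tool from outside, world axes, zero at the start.
- get_moment(): the same for the moment, N m.
- get_grip_width(): finger opening in mm.
Only numpy, scipy, OpenCV 4.12 (cv2) and the standard library are available. Lean on these libraries where they do the work, as an engineer would, in place of code of your own. Each camera call takes 0.05 s, during which the arm holds its last target.

## Working session

There is one attempt and no reset: what is moved stays moved. The work goes in short steps, each a Python script; the robot and the scene stay as the last script left them, time stands still between calls to the robot, and variables do not carry over. Pictures are saved under pics/ and viewed, and the job is handed in when it is done.

```bash
mkdir -p pics; ls
python3 - <<'E'
from cell import *
import cv2,numpy as np
for n in ["scene","side","wrist"]:
    c=calibration(n); p,d=grab_frame(n)
    cv2.imwrite(f"pics/{n}0.png",p); np.save(f"pics/{n}0.npy",d)
    print(n,{k:(np.round(v,3).tolist()) for k,v in c.items()},(d>0).mean())
print(get_t(),get_eef_rot(),get_grip_width())
E
```

```text
pics
scene {'fx': 494.007, 'fy': 494.007, 'cx': 330.221, 'cy': 239.03, 'R': [[-0.11, 0.994, -0.003], [0.842, 0.092, -0.532], [-0.528, -0.061, -0.847]], 't': [32.569, -360.082, 1594.778]} 0.9959928385416666
side {'fx': 530.221, 'fy': 530.221, 'cx': 324.633, 'cy': 240.782, 'R': [[0.882, -0.471, 0.014], [-0.253, -0.498, -0.83], [0.398, 0.728, -0.558]], 't': [-414.941, 186.117, 1013.003]} 0.9959993489583333
wrist {'fx': 371.648, 'fy': 371.648, 'cx': 313.942, 'cy': 236.106, 'R': [[0.336, 0.942, -0.002], [0.9, -0.321, 0.294], [0.276, -0.1, -0.956]], 't': [-623.738, -38.223, 380.207]} 0.993896484375
0.15 [-2.55699360e-04  1.70574832e-01  9.85344277e-01 -9.03610104e-04] 85.54936294392091
```

View pics/scene0.png

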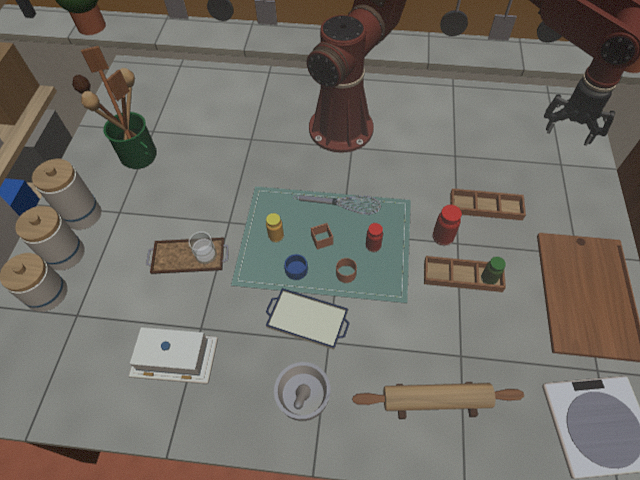

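View pics/side0.png

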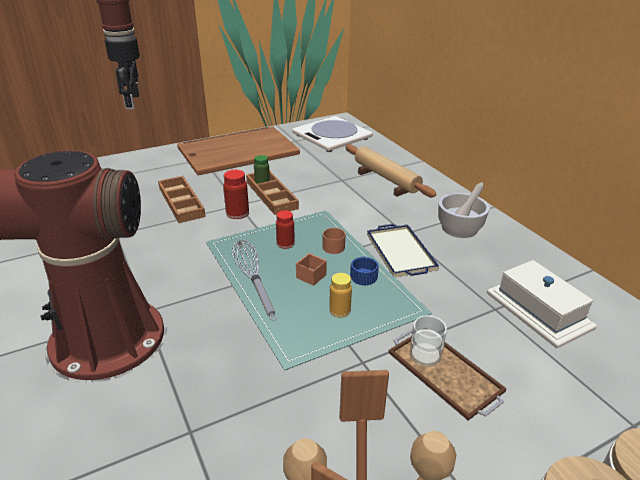

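View pics/wrist0.png

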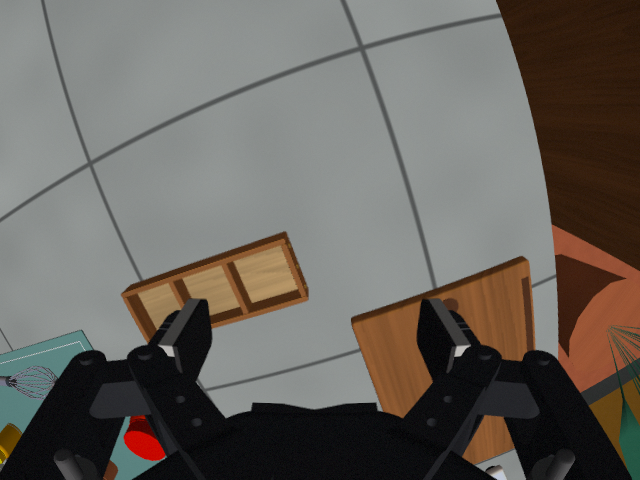

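Scene view: the mat spans about (235–410, 188–300). On it:
- red jar (375,237)
- yellow jar (274,227)
- square cutter (321,236)
- round cutter (346,270)
- ramekin (296,267)

Look-alikes:
- **Red jars:** one at (375,237) on the mat, and a bigger one at (447,225) off the mat. I expect the mat one, and will check its size.
- **Caddies:** (487,204) and (465,273). The second is farther from the base and holds the green jar.

Next I'll enlarge and measure.

```bash
cat > h.py <<'E'
import cv2,numpy as np
def cloud(c,d):
    v,u=np.mgrid[0:480,0:640]; R=np.array(c["R"]);t=np.array(c["t"])
    P=np.stack([(u-c["cx"])/c["fx"]*d,(v-c["cy"])/c["fy"]*d,d],-1)
    return (P-t)@R
def fitcircle(xy,r):
    from scipy.optimize import least_squares
    f=lambda p:np.hypot(*(xy-p).T)-r
    s=least_squares(f,xy.mean(0),loss="soft_l1",f_scale=1.)
    return s.x,np.sqrt(np.mean(s.fun**2))
E
python3 - <<'E'
from h import *
from cell import calibration
for n in ["scene","side"]:
    p=cv2.imread(f"pics/{n}0.png");d=np.load(f"pics/{n}0.npy");W=cloud(calibration(n),d)
    np.save(f"pics/{n}W.npy",W)
    pts={"scene":{"redcap":(376,227),"yelcap":(273,217),"sq":(321,236),"ringc":(346,270),"ram":(296,267),"bigred":(451,212),"green":(497,263),"mat":(390,280),"caddy1c":(487,204),"caddy2c":(465,273),"tin":(307,318),"cork":(170,256)},
     "side":{"redcap":(285,215),"yelcap":(341,282),"bigred":(235,176),"green":(261,159),"tin":(402,250),"cork":(460,380)}}[n]
    for k,(u,v) in pts.items(): print(n,k,W[v,u].round(1))
p=cv2.imread("pics/scene0.png")
cv2.imwrite("pics/c1.png",cv2.resize(p[180:300,360:530],None,fx=4.6,fy=4.6,interpolation=cv2.INTER_CUBIC))
cv2.imwrite("pics/c2.png",cv2.resize(p[180:350,140:360],None,fx=3.5,fy=3.5,interpolation=cv2.INTER_CUBIC))
E
```

```text
scene redcap [429.7 135.   85.5]
scene yelcap [ 425.1 -138.1   82.1]
scene sq [420.4 -12.1   2.3]
scene ringc [522.2  67.    7. ]
scene ram [527.3 -66.1   6.5]
scene bigred [383.7 323.2 117.1]
scene green [504.4 440.8  85.2]
scene mat [537.3 184.6   3. ]
scene caddy1c [262.1 451.    5.4]
scene caddy2c [494.3 381.2   1.9]
scene tin [666.5 -17.9   1.6]
scene cork [ 529.8 -410.1    4.9]
side redcap [432.1 125.6  89.2]
side yelcap [ 425.4 -148.9   88.2]
side bigred [379.9 309.1 118. ]
side green [498.4 431.4  88. ]
side tin [670.4 -17.1   4. ]
side cork [ 528.3 -396.1    6.6]
```

View pics/c1.png

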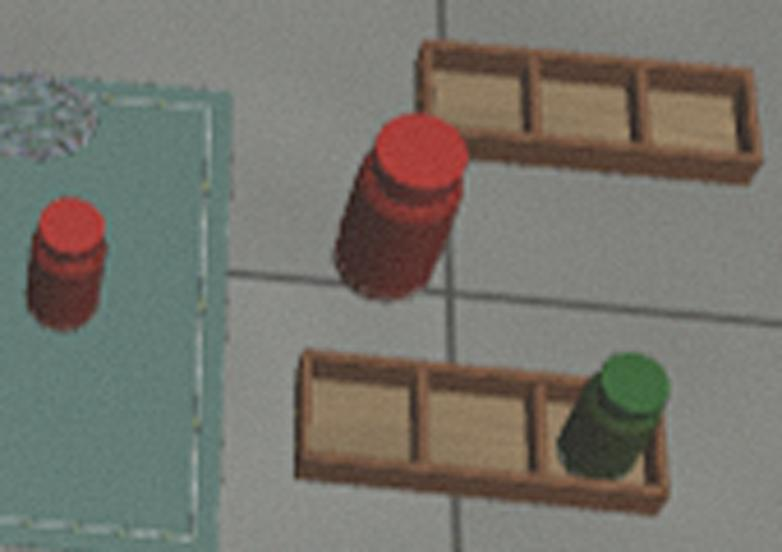

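View pics/c2.png

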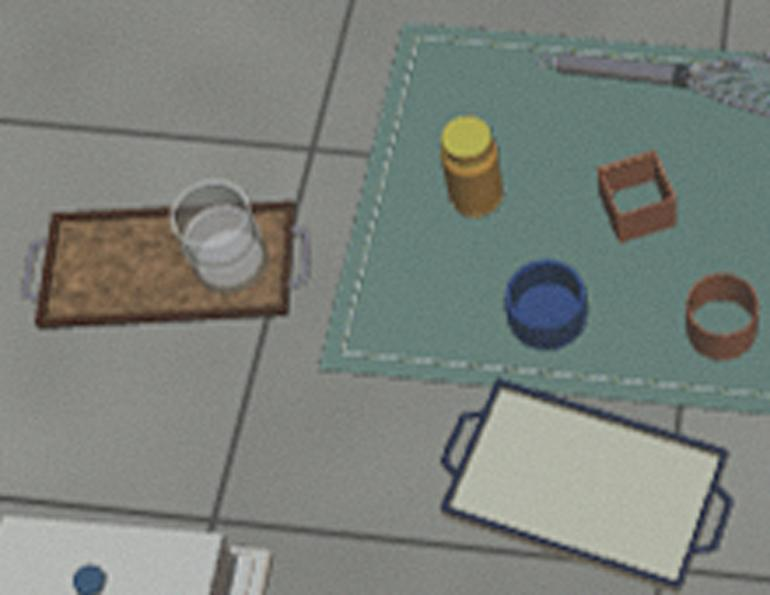

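The crop settles the look-alikes:
- **Red jar:** the mat jar's cap top is at z≈86, which fits 84+3 mm. The other one is 117 mm tall.
- **Caddy:** the one with the green jar is at x≈495 (the other is at x≈262), so it is the farther one.

Now the fits.

```bash
cat > fit.py <<'E'
from h import *
for n in ["scene","side"]:
    p=cv2.imread(f"pics/{n}0.png");W=np.load(f"pics/{n}W.npy");hsv=cv2.cvtColor(p,cv2.COLOR_BGR2HSV)
    X,Y,Z=W[...,0],W[...,1],W[...,2]; H,S,V=[hsv[...,i].astype(int) for i in range(3)]
    box=lambda x0,x1,y0,y1:(X>x0)&(X<x1)&(Y>y0)&(Y<y1)
    for k,(cx,cy) in dict(red=(430,130),yel=(425,-143),green=(501,436)).items():
        m=box(cx-45,cx+45,cy-45,cy+45)&(S>110)
        top=m&(Z>80); bod=m&(Z>15)&(Z<58)
        print(n,k,"cap",np.median(X[top]).round(1),np.median(Y[top]).round(1),np.median(Z[top]).round(1),"body",[np.round(q,1) for q in fitcircle(W[bod][:,:2],22)],top.sum(),bod.sum())
    m=box(480,580,-115,-20)&(H>105)&(H<130)&(S>100)
    rim=m&(Z>34); print(n,"ram rim z",np.percentile(Z[m],[50,90,99]).round(1),[np.round(q,1) for q in fitcircle(W[rim][:,:2],28)],rim.sum())
    m=box(480,580,30,120)&((H<15)|(H>170))&(S>70)
    rim=m&(Z>35); print(n,"ring",np.percentile(Z[m],[50,99]).round(1),[np.round(q,1) for q in fitcircle(W[m&(Z>10)][:,:2],26)],[np.round(q,1) for q in fitcircle(W[rim][:,:2],26)],m.sum())
    m=box(370,480,-60,40)&((H<15)|(H>170))&(S>70)&(Z>10)
    r=cv2.minAreaRect(W[m&(Z>30)][:,:2].astype(np.float32)); print(n,"sq",r,m.sum())
E
python3 fit.py
```

```text
scene red cap 437.4 133.9 85.7 body [array([435.8, 133.5]), np.float64(1.2)] 141 52
scene yel cap 436.1 -135.8 85.8 body [array([ 433.3, -136.5]), np.float64(1.3)] 140 116
scene green cap 494.9 439.8 87.5 body [array([510.3, 432.3]), np.float64(18.2)] 8 77
scene ram rim z [ 9.8 38.5 40.5] [array([535.7, -64.3]), np.float64(1.4)] 80
scene ring [28.2 44.6] [array([533. ,  67.7]), np.float64(1.2)] [array([533.5,  67.5]), np.float64(1.1)] 247
scene sq ((434.5638122558594, -8.083488464355469), (52.911651611328125, 48.54172134399414), 24.941789627075195) 273
side red cap 430.8 127.2 87.9 body [array([433.4, 133.6]), np.float64(1.8)] 152 260
side yel cap 428.5 -142.2 88.0 body [array([ 431.7, -136.5]), np.float64(1.2)] 228 352
side green cap 498.9 435.8 88.2 body [array([499.4, 426.2]), np.float64(14.2)] 65 305
side ram rim z [26.6 39.8 41.8] [array([531.7, -66.3]), np.float64(1.7)] 189
side ring [28.9 45. ] [array([529. ,  66.6]), np.float64(1.7)] [array([528.7,  66.6]), np.float64(1.7)] 510
side sq ((430.22711181640625, -9.385307312011719), (52.746238708496094, 50.553375244140625), 27.113306045532227) 640
```

```bash
cat >> h.py <<'E'
def wray(c,u,v):
    x=(np.asarray(u,float)-c["cx"])/c["fx"];y=(np.asarray(v,float)-c["cy"])/c["fy"]
    th=np.hypot(x,y);s=np.where(th>1e-9,np.sin(th)/np.maximum(th,1e-9),1)
    r=np.stack([x*s,y*s,np.cos(th)],-1); return r
def wcloud(c,d):
    v,u=np.mgrid[0:480,0:640];r=wray(c,u,v);z=np.maximum(r[...,2:],1e-3)
    return (r/z*d[...,None]-np.array(c["t"]))@np.array(c["R"])
def plane(c,u,v,z):   # wrist pixel -> world at height z
    R=np.array(c["R"]);C=-R.T@np.array(c["t"]);d=wray(c,u,v)@R
    return C+d*((z-C[2])/d[...,2])[...,None]
def wproj(c,P):
    q=np.asarray(P)@np.array(c["R"]).T+np.array(c["t"]);th=np.arctan2(np.hypot(q[...,0],q[...,1]),q[...,2]);n=np.hypot(q[...,0],q[...,1])
    return np.stack([c["cx"]+c["fx"]*th*q[...,0]/n,c["cy"]+c["fy"]*th*q[...,1]/n],-1)
def down(yaw): # tool z down; tool y axis at world angle yaw
    from scipy.spatial.transform import Rotation as Ro
    y=np.array([np.cos(yaw),np.sin(yaw),0]);z=np.array([0,0,-1.]);x=np.cross(y,z)
    q=Ro.from_matrix(np.stack([x,y,z],1)).as_quat();return [q[3],q[0],q[1],q[2]]
def snap(name):
    from cell import calibration,grab_frame
    import pickle
    c=calibration("wrist");p,d=grab_frame("wrist");cv2.imwrite(f"pics/{name}.png",p)
    pickle.dump((c,d),open(f"pics/{name}.pkl","wb"))
E
python3 - <<'E'
from h import *
from cell import *
c=calibration("wrist");R=c["R"];print("cam",-np.array(R).T@c["t"],get_ee_pos())
from scipy.spatial.transform import Rotation as Ro
q=get_eef_rot();print(Ro.from_quat([q[1],q[2],q[3],q[0]]).as_matrix().round(2))
for nm,pos,yaw in [("w_cad",[420,400,330],-1.2),("w_mat",[400,0,330],np.pi/2),("w_tray",[450,-330,330],np.pi/2)]:
  for y in (yaw,yaw+np.pi,yaw-np.pi):
    j=inverse_kinematics(pos,down(y));print(nm,y,None if j is None else np.round(j,2))
E
```

```text
cam [138.85821822 613.50085349 373.63404488] [209.78475018 588.06818601 230.23579583]
[[-0.94  0.34 -0.  ]
 [ 0.34  0.94 -0.  ]
 [ 0.   -0.   -1.  ]]
w_cad -1.2 [ 0.64  0.06  1.61 -0.    1.48  1.84]
w_cad 1.9415926535897932 [ 0.64  0.06  1.61 -0.    1.48 -1.3 ]
w_cad -4.341592653589793 [ 0.64  0.06  1.61 -0.    1.48 -1.3 ]
w_mat 1.5707963267948966 [-0.18 -0.36  1.97 -0.    1.53 -1.75]
w_mat 4.71238898038469 [-0.18 -0.36  1.97 -0.    1.53  1.39]
w_mat -1.5707963267948966 [-0.18 -0.36  1.97 -0.    1.53  1.39]
w_tray 1.5707963267948966 [-0.76  0.01  1.66 -0.    1.48 -2.33]
w_tray 4.71238898038469 [-0.76  0.01  1.66 -0.    1.48  0.81]
w_tray -1.5707963267948966 [-0.76  0.01  1.66 -0.    1.48  0.81]
```

Run:
```python
from h import *
from cell import *
for nm,pos in [("w_cad",[420,390,330]),("w_tray",[450,-350,330]),("w_mat",[400,0,330])]:
    move_pose(pos,down(-np.pi/2)); hold(0.2); snap(nm); print(get_t(),get_ee_pos())
```

```text
2.3833 [419.78315241 390.1950663  329.83402546]
5.25 [ 450.2997774  -349.5895859   330.01159625]
6.825 [400.31084759  -0.70359037 329.94979172]
```

View pics/w_cad.png

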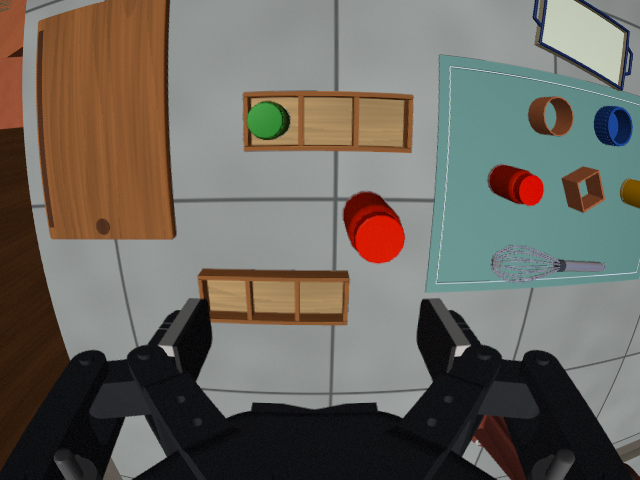

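View pics/w_tray.png

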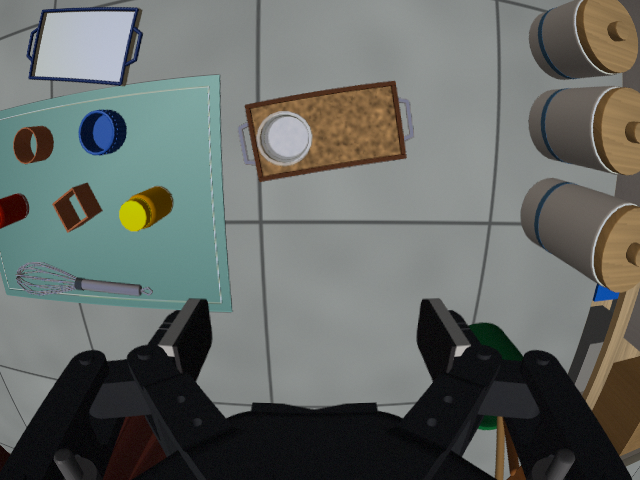

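View pics/w_mat.png

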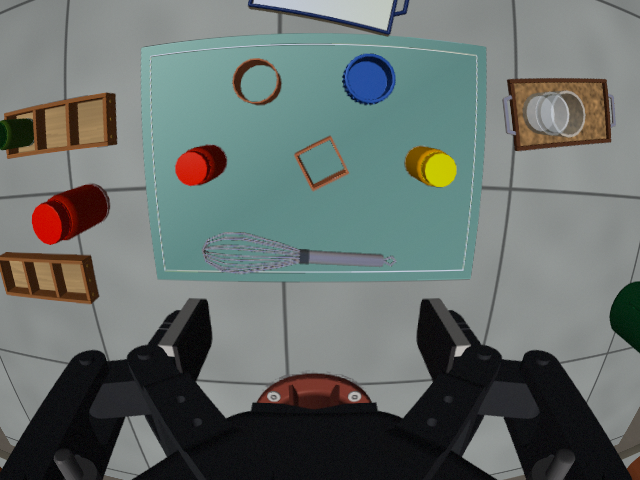

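The caddy view shows the target caddy at (245–412, 92–152) with the green jar at its left end. The tray view shows the tray's free half on the right, (320–405, 85–165). The mat view shows all five things. Now precise fits with the wrist pictures.

```bash
cat > fit2.py <<'E'
from h import *
import pickle
r1=lambda a:np.round(a,1).tolist()
def top(nm,lab,cx,cy,hr,r,z,hue,zmin):
    c,d=pickle.load(open(f"pics/{nm}.pkl","rb"));p=cv2.imread(f"pics/{nm}.png");W=wcloud(c,d)
    hsv=cv2.cvtColor(p,cv2.COLOR_BGR2HSV).astype(int)
    m=(np.hypot(W[...,0]-cx,W[...,1]-cy)<hr)&(W[...,2]>zmin)&(W[...,2]<z+8)
    H=hsv[...,0];m&=((H-hue+90)%180-90<14)&((H-hue+90)%180-90>-14)&(hsv[...,1]>80)
    v,u=np.nonzero(m);P=plane(c,u,v,z)[:,:2]
    hull=cv2.convexHull(P.astype(np.float32))[:,0]
    print(nm,lab,"n",len(P),"zmed",r1(np.median(W[m][:,2])),"circle",[r1(q) for q in cv2.minEnclosingCircle(P.astype(np.float32))],"rect",[r1(q) for q in cv2.minAreaRect(P.astype(np.float32))])
for nm in ["w_mat","w_cad","w_tray"]:
    top(nm,"red",433,132,40,19,87,0,80)
    top(nm,"yel",431,-138,40,19,87,29,80)
    top(nm,"ring",531,67,45,27,43,8,36)
    top(nm,"sq",432,-9,50,27,43,8,36)
    top(nm,"ram",533,-65,45,30,39,112,32)
top("w_cad","green",500,435,40,19,87,60,80)
E
python3 fit2.py
```

```text
w_mat red n 920 zmed 87.6 circle [[433.0, 131.2], 19.7] rect [[433.2, 131.5], [38.3, 37.3], 87.1]
w_mat yel n 909 zmed 87.6 circle [[431.9, -136.8], 19.9] rect [[431.3, -136.8], [39.0, 37.0], 71.0]
w_mat ring n 291 zmed 43.2 circle [[528.6, 65.9], 27.3] rect [[528.7, 66.3], [52.6, 52.9], 44.3]
w_mat sq n 342 zmed 43.7 circle [[431.1, -9.5], 33.1] rect [[430.7, -9.2], [48.1, 47.7], 26.7]
w_mat ram n 591 zmed 39.4 circle [[531.7, -64.6], 30.7] rect [[531.8, -65.0], [58.7, 60.2], 57.8]
w_cad red n 693 zmed 87.6 circle [[432.5, 135.2], 21.2] rect [[433.9, 134.7], [40.3, 38.1], 52.9]Traceback (most recent call last):
  File "fit2.py", line 14, in <module>
    top(nm,"yel",431,-138,40,19,87,29,80)
    ~~~^^^^^^^^^^^^^^^^^^^^^^^^^^^^^^^^^^
  File "fit2.py", line 10, in top
    hull=cv2.convexHull(P.astype(np.float32))[:,0]
         ~~~~~~~~~~~~~~~~~~~~~~~~~~~~~~~~~~~~^^^^^
TypeError: 'NoneType' object is not subscriptable
```

Run:
```python
import cv2
a=cv2.imread("pics/w_cad.png");b=cv2.imread("pics/w_tray.png");m=cv2.imread("pics/w_mat.png")
cv2.imwrite("pics/k1.png",cv2.resize(a[80:165,235:425],None,fx=4,fy=4,interpolation=cv2.INTER_CUBIC))
cv2.imwrite("pics/k2.png",cv2.resize(b[70:190,235:420],None,fx=4,fy=4,interpolation=cv2.INTER_CUBIC))
cv2.imwrite("pics/k3.png",cv2.resize(b[0:95,15:150],None,fx=5,fy=5,interpolation=cv2.INTER_CUBIC))
```

```text
(no output)
```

View pics/k1.png

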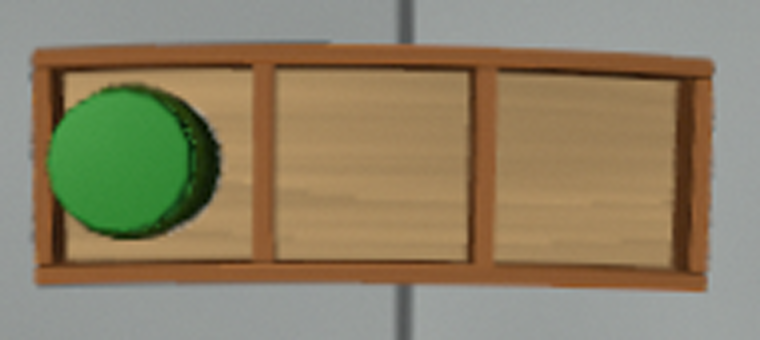

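View pics/k2.png

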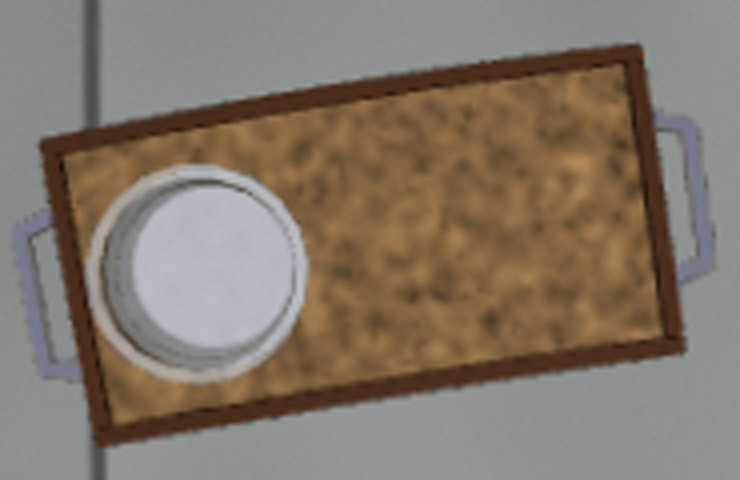

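View pics/k3.png

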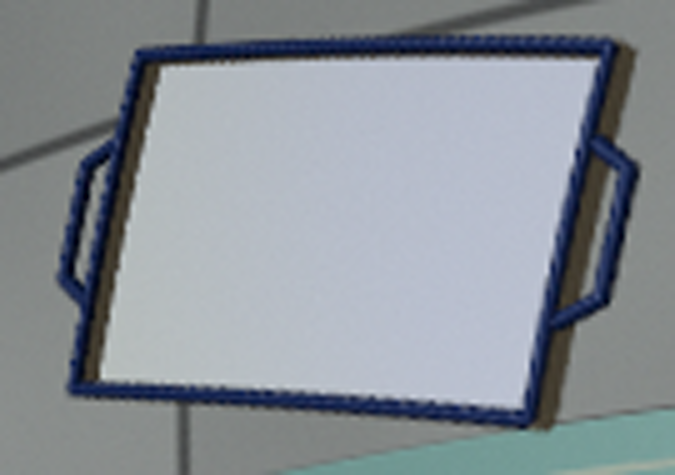

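```bash
python3 - <<'E'
from h import *
import pickle
for lab,nm,k,off,z,cs in [("caddy","w_cad",4,(235,80),28,[(34,50),(712,62),(707,290),(37,284)]),
 ("tray","w_tray",4,(235,70),10,[(41,142),(640,45),(684,352),(102,444)]),
 ("tin","w_tray",5,(15,0),15,[(136,50),(614,40),(534,425),(72,390)])]:
    c,d=pickle.load(open(f"pics/{nm}.pkl","rb"));a=np.array(cs,float)
    P=plane(c,(a[:,0]+.5)/k-.5+off[0],(a[:,1]+.5)/k-.5+off[1],z)[:,:2]
    L=[np.hypot(*(P[i]-P[(i+1)%4])) for i in range(4)]
    l=(P[0]+P[3]-P[1]-P[2])/2
    print(lab,P.round(1).tolist(),"sides",np.round(L,1),"centre",P.mean(0).round(1),"long-axis(left end) deg",np.degrees(np.arctan2(l[1],l[0])).round(2))
    W=wcloud(c,d); 
c,d=pickle.load(open("pics/w_cad.pkl","rb"))
P=plane(c,np.array([125/4+235]),np.array([161/4+80]),87.);print("green",P)
c,d=pickle.load(open("pics/w_tray.pkl","rb"))
P=plane(c,np.array([199/4+235]),np.array([273/4+70]),75.);print("glass top",P)
E
sed -i 's/for nm in \["w_mat","w_cad","w_tray"\]/for nm in ["w_mat"]/' fit2.py; python3 fit2.py | tail -1
```

```text
caddy [[536.3, 474.3], [534.8, 271.9], [464.7, 271.6], [465.2, 474.6]] sides [202.5  70.  203.   71.1] centre [500.3 373.1] long-axis(left end) deg 89.72
tray [[552.2, -263.9], [584.0, -449.2], [487.0, -465.6], [456.1, -281.4]] sides [188.   98.4 186.7  97.6] centre [ 519.8 -365. ] long-axis(left end) deg 99.64
tin [[737.5, 57.2], [699.1, -116.4], [593.6, -94.7], [632.6, 78.3]] sides [177.8 107.8 177.3 107.1] centre [665.7 -18.9] long-axis(left end) deg 77.42
green [[500.29000674 439.30178734  87.        ]]
glass top [[ 511.46131686 -318.3654779    75.        ]]
w_cad green n 1011 zmed 87.8 circle [[501.0, 441.2], 19.0] rect [[501.1, 441.2], [36.4, 36.6], 89.6]
```

Everything agrees:
- **Fixtures:** the fitted sides match the given sizes to about 1%. The green jar and glass stack land where the caddy and tray frames predict.
- **Objects:** the wrist and side cameras agree to about 2 mm.

Picking the red jar first, then checking.

```bash
cat > act.py <<'E'
from h import *
from cell import *
def pick(x,y,yaw,z,opening,zup=190):
    gripper_to(opening)
    move_pose([x,y,zup],down(yaw))
    move_straight([x,y,z+25],200); move_straight([x,y,z],60)
    f=np.array(get_ft_force())
    gripper_to(0); print("grip",round(get_grip_width(),1),"t",round(get_t(),2),"F",np.round(f,1))
    move_straight([x,y,zup],180); print("lift width",round(get_grip_width(),1),"F",np.round(get_ft_force(),1))
def place(x,y,yaw,z,opening,zup=190):
    move_pose([x,y,zup],down(yaw)); hold(.2); f0=get_ft_force()[2]
    move_straight([x,y,z+20],150); move_straight([x,y,z+2],40)
    zz=z+2
    while zz>z-3:
        zz-=.7; move_straight([x,y,zz],20); df=get_ft_force()[2]-f0
        if df>3: break
    print("set z",round(zz,1),"df",round(df,1),"ee",np.round(get_ee_pos(),1))
    gripper_to(opening); hold(.2)
    move_straight([x,y,zup],180); print("t",round(get_t(),2),"w",round(get_grip_width(),1))
E
python3 - <<'E'
from act import *
pick(433,132,np.pi/2,32,66)
E
```

```text
grip 43.1 t 11.28 F [0.2 0.1 0. ]
lift width 42.3 F [ 0.4  0.6 -0.5]
```

Run:
```python
from act import *
snap("g1"); p,_=grab_frame("side"); cv2.imwrite("pics/g1s.png",p)
a=cv2.imread("pics/g1.png"); cv2.imwrite("pics/g1j.png",np.hstack([cv2.resize(a,(400,300)),cv2.resize(p[60:300,160:480],(400,300))]))
print(get_grip_width(),get_ft_force())
```

```text
42.692256347228614 [-0.70976553  0.48079483 -0.26703064]
```

View pics/g1j.png

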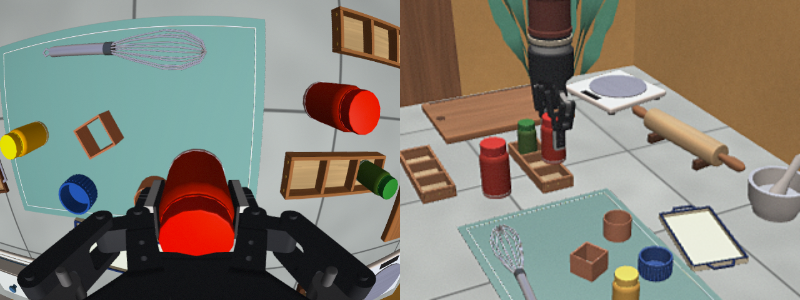

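The jar is held upright between the pads. I'll place it in the middle bay, then pick and place the yellow jar.

Run:
```python
from act import *
place(500.3,373,0,32,58)
pick(431.5,-136.7,-np.pi/2,32,66)
snap("g2")
```

```text
set z 31.9 df 6.7 ee [500.4 373.1  32.7]
t 18.25 w 57.5
grip 42.3 t 22.08 F [-0.3 -0.4  0.5]
lift width 42.4 F [-0.  -0.7 -1.2]
```

View pics/g2.png

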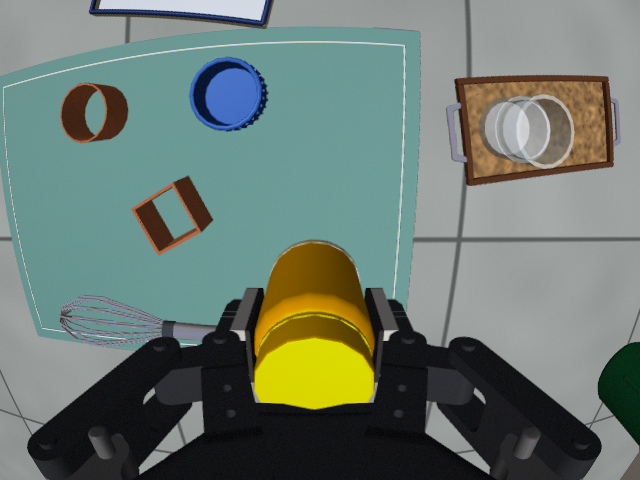

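Yellow is held upright at (315,330), and the other things on the mat haven't moved. Placing it in the -y bay and looking.

Run:
```python
from act import *
place(500,307,0,32,58)
move_pose([420,350,280],down(-np.pi/2)); snap("c1")
```

```text
set z 31.9 df 5.8 ee [500.2 307.1  32.7]
t 28.95 w 58.0
```

View pics/c1.png

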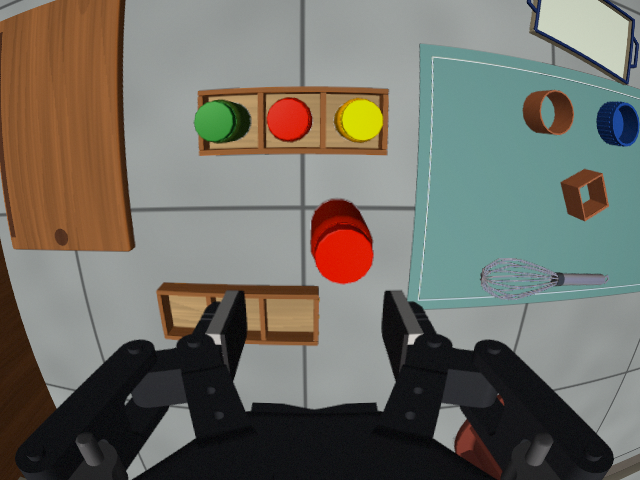

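Red (289,119) and yellow (358,121) stand upright in the middle and -y bays, and green hasn't moved. Round cutter next, into the tin's +y half.

Run:
```python
from act import *
a=np.radians(77.4); u=np.array([np.cos(a),np.sin(a)]); T=np.array([665.7,-18.9])
yaw=a-np.pi/2
pick(528.8,66.3,yaw,13,68,120)
snap("g3")
place(*(T+40*u),yaw,13,66,120)
```

```text
grip 51.9 t 33.87 F [-0.2 -0.4 -0.4]
lift width 52.1 F [ 0.  -0.2 -1. ]
set z 12.9 df 5.2 ee [674.6  20.1  13.7]
t 38.83 w 66.0
```

View pics/g3.png

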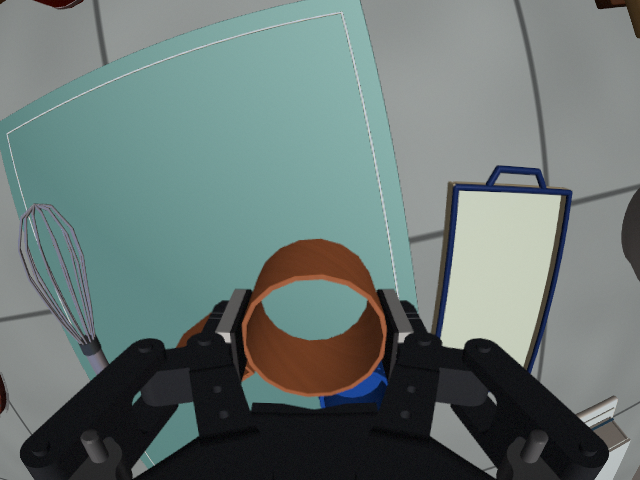

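The ring was held level and set down. Square cutter next.

Run:
```python
from act import *
a=np.radians(77.4); u=np.array([np.cos(a),np.sin(a)]); T=np.array([665.7,-18.9])
yaw=a-np.pi/2
pick(430.8,-9.3,np.radians(26.7),13,66,120)
snap("g4")
place(*(T-40*u),yaw,13,62,120)
move_pose([590,-20,250],down(-np.pi/2)); snap("c2")
```

```text
grip 47.4 t 41.44 F [0.4 0.2 0.8]
lift width 47.5 F [ 0.9  0.2 -1.2]
set z 12.9 df 5.2 ee [657.  -57.9  13.6]
t 46.68 w 62.1
```

View pics/g4.png

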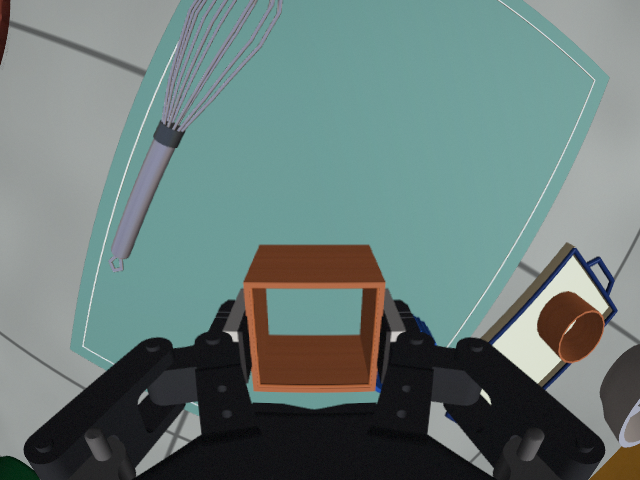

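View pics/c2.png

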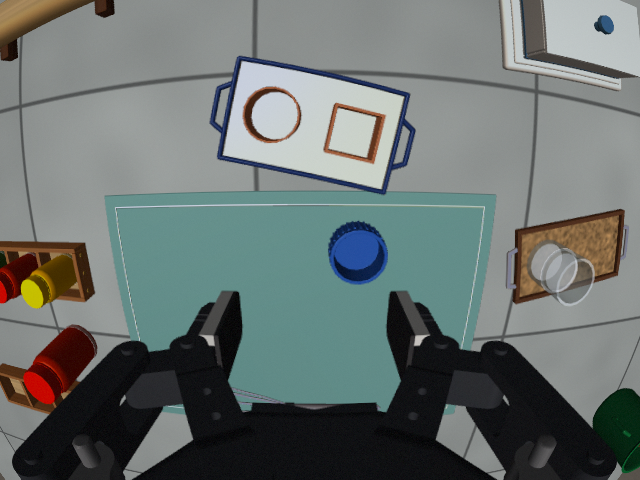

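Both cutters lie flat in the tin, round at (272,115) and square at (354,133), clear of the walls and each other. Ramekin next.

Run:
```python
from act import *
pick(531.7,-65,-np.pi/2,10,77,130)
snap("g5")
a=np.radians(99.64);T=np.array([519.8,-365])-48*np.array([np.cos(a),np.sin(a)])
print(T)
place(*T,np.radians(9.64-180),10,74,150)
move_pose([440,-380,280],down(-np.pi/2)); snap("c3")
```

```text
grip 57.8 t 50.41 F [-0.2  0.1  0.6]
lift width 58.3 F [ 0.3 -0.3 -1.7]
[ 527.83793893 -412.32220977]
set z 9.9 df 6.3 ee [ 528.1 -412.5   10.9]
t 56.52 w 73.8
```

View pics/g5.png

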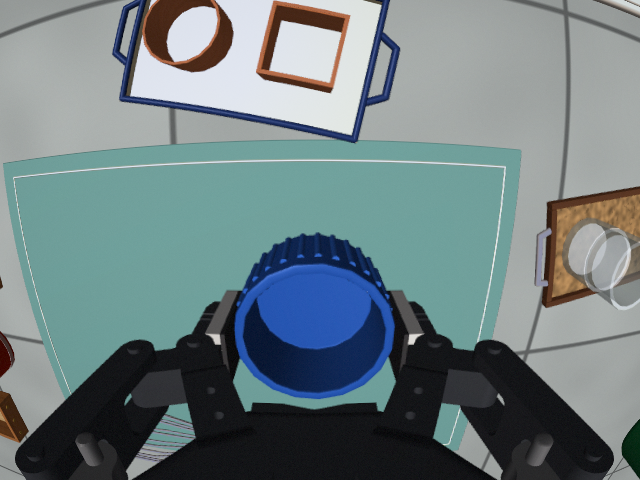

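View pics/c3.png

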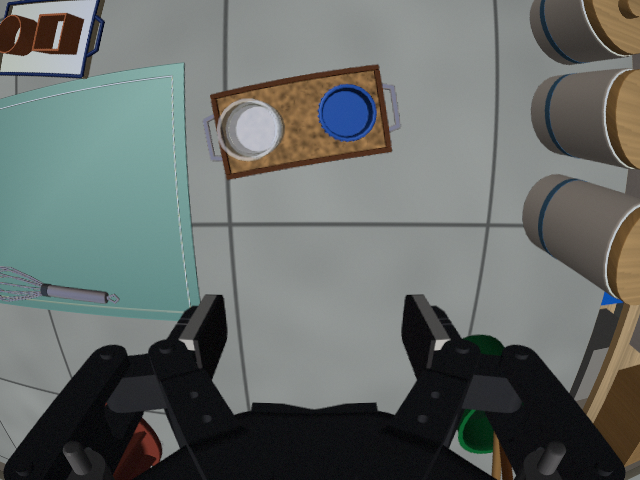

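The ramekin sits flat in the tray's free half at (348,112), and the glass stack at (250,128) hasn't moved. One last overall look before handing in.

Run:
```python
from act import *
p,d=grab_frame("scene"); cv2.imwrite("pics/fin.png",p[170:360,130:530]); 
cv2.imwrite("pics/fin.png",cv2.resize(p[170:360,130:530],None,fx=2,fy=2,interpolation=cv2.INTER_CUBIC))
q,d=grab_frame("side"); cv2.imwrite("pics/fins.png",q); print(get_t())
```

```text
57.9833
```

View pics/fin.png

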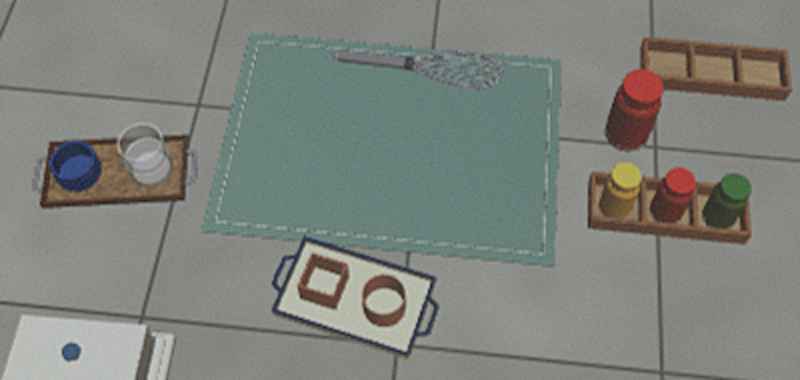

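View pics/fins.png

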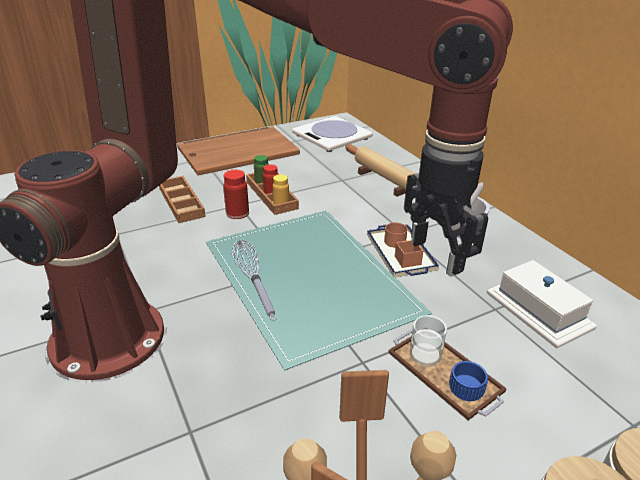

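Both views show all five things in place and upright, and the arm is clear of everything.

```bash
python3 -c "
from cell import *
finish_job(); print(get_t())"
```

```text
the job is handed in; nothing more can be done
the job is handed in; nothing more can be done
```

All five things are sorted, and the job was handed in at about 58 s of the 120 s allowed.

- **Spice caddy:** the red jar stands in the middle bay and the yellow jar in the -y bay. I used the caddy farthest from the base, the one holding the green jar.
- **Cutter tin:** the round and square cutters lie flat and side by side, clear of the walls and each other.
- **Ramekin tray:** the blue ramekin stands on the cork in the free half, beside the glass stack.

Each thing was lowered until it touched, with about 5–7 N of contact force, and then released. The last scene and side pictures show everything upright in its place. The green jar, glass ramekins, larger red jar and second caddy look unmoved, and the arm is clear.

**Disagreements:** before the picks, the scene camera put things up to about 4–5 mm farther out in x than the wrist and side cameras. I used the wrist values. The grip width read 0.5–2 mm under the stated sizes, but nothing slipped.

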